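# Post the sample pot through the sprung flap

### The arm

A 6-joint arm with a two-finger parallel gripper is mounted at the origin on the work surface. World frame = base frame: x ahead of the robot, y to its left, z up, the work surface at z = 0. Lengths are in mm, angles in rad, forces in N, time in s.
With the tool pointing down it reaches from about 350 to 775 mm from the base axis. Payload 5.5 kg.
Tool frame: the origin (TCP) lies midway between the tips of the shut fingers; the grasp point (between the pads) lies arm.tcp_to_grasp behind it (arm.tcp_to_grasp is the distance from the TCP to the grasp point, in mm); z points along the fingers, y is the direction in which the jaws open and shut (so a half turn about z gives the same grasp; the last joint's range is limited). The gripper opens to 85 mm and grips with 20 to 120 N. Pads are 22 mm wide; open, the fingers measure 114 mm over their backs; the gripper's body (76 mm by 85 mm) begins 54 mm behind the grasp point. The pads swing forward as they close: fully open they stand 13 mm farther back than shut.
Start: joints at [-1.434, 0.313, 0.046, 1.304, 0, 1.431], TCP at [157.13, -553.157, 231.323] pointing down, gripper open.
Joint ranges: [-2.76, 2.76], [-0.86, 1.69], [-1.03, 1.26], [-2.2, 2.34], [-1.47, 1.5], [-3.14, 3.14]. Speed limits (rad/s): [2.57, 2.57, 3.14, 3.14, 3.14, 3.14].

### API

Orientations are given as a unit quaternion [x, y, z, w].
In Python, from cell import arm gives the robot as it stands. The module is installed in compiled form; this text tells all that it offers.
- The arm moves only by the tool step_arm, never from a script. Its argument "moves" is a list that holds one entry, the list of rows, each a list of 6 numbers: the shift along the tool's x, y, z scaled (see below), then the turn, a rotation vector about the tool's x, y, z scaled (see below). A call has 1 to 12 rows; each row shifts and turns the commanded pose from where the row before left it, along the tool's axes as they then stand; what a row does not reach is not made up. The controller multiplies each number of a shift by 0.04 m and each number of a turn by 4 degrees. A row lasts 1/12 s, in which the tool goes at most 41.7 mm and 7.16 degrees, less where a joint would pass 70% of its speed; a pose out of reach is approached as far as the arm can. A call with a number of a shift or a turn outside -1 to 1 is refused whole. A call with a gripper value outside its range is refused whole. "grip" is the opening, from -1 (shut) to 1 (fully open), set as the call begins (left out, the last holds). The fingers move at their own pace and stop on an object; the grip force is fixed at half the most. Time passes only in rows, so rows that do not move let the fingers close. It gives the time, the measured TCP pose, the force and the opening at its end, in the units of the state.
- arm.get_state(): the state, without advancing time (a new reading comes with each control period).
- arm.capture(name): name is "side" or "top"; returns a dict with "image" (384x512x3 uint8, red, green, blue), "fx", "fy", "cx", "cy" (pixels), "extrinsics" (4x4, takes a point from camera to world coordinates). Camera axes: x right, y up, looking along -z (the intrinsics and any distortion apply to the point x, -y, -z); pixel columns grow to the right and rows downward; lengths in mm; the calibration is good to about 2 mm. A picture is of the moment at which its call begins. There is no depth.
- arm.close_job(): hands the job in, once; it reports no verdict.
Trained networks look in a picture, given as the dict that the camera call returned (one of the last four; its "shot" number tells which), for a name from the list of things; names that differ only in an ending like _2 or _b are one class to them, and where a whole thing is asked for, a point or a joint stands for the part that bears it (a point fixed in the world has none). Each returns a list of dicts, best first, with "confidence" (0 to 1); they miss things now and then, are a little off and sometimes report something else, mostly with a low value. They report only what shows in the picture. A call takes as long as a camera call. They do not tell look-alikes from the thing itself.
- arm.find_in(picture, query): "box" ([centre column, centre row, width, height] in pixels, round what is visible of it).
- arm.outline_of(picture, query): "region" (384x512 bool, what is visible of it) and "box" ([centre column, centre row, width, height] in pixels, round what is visible of it).
The state is a dict: "time": time; "joint_pos": joint angles; "dq": joint speeds; "tau": joint torques, N m; "ee_pos": TCP position; "tool_rot": TCP orientation; "wrist_force": force on the tool from outside, world axes, zero at the start; "ft_torque": the same for the moment, N m; "width": opening from 0.0 (shut) to 1.0 (fully open).
Only numpy, scipy, OpenCV 4.12 (cv2) and the standard library are available. Lean on these libraries where they do the work, as an engineer would, in place of code of your own. Each camera call takes 0.05 s, during which the arm holds its last target.

### The job

Post the orange-capped sample pot, base first, through the sprung blue flap of the collection box, keeping hold of it until the whole pot, cap included, is past the opening; then let it drop inside and draw the hand back out so that the flap springs fully shut. Leave the other pots and everything else on the table standing where they are.

Things in the scene. Friction and masses are not known exactly. Their poses are not given: they have to be found in the camera images.
- orange_pot: Closed rigid sample pot, about 110 g, orange screw cap, upright on the cutting board (board top 20 mm above the table). 100 mm tall: off-white round body 36 mm across up to 74 mm, then the cap, 40 mm across, 26 mm tall. Origin: centre of underside; z towards the cap. Two such pots with white and green caps stand on the board, centres at least 95 mm away.
- orange_pot_top (a point): Centre of the top of the orange cap, 100 mm above the pot's underside.
- orange_pot_middle (a point): Middle of the orange pot, on its axis, 50 mm above its underside.
- white_pot: Bystander: the same pot with a white cap. Origin: centre of its underside. Leave standing.
- green_pot: Bystander: the same pot with a green cap. Origin: centre of its underside. Leave standing.
- knife: Bystander: knife with a white handle, 260 mm long, lying flat near the left (+y) edge of the board, 17 mm high. Origin: near where blade and handle meet.
- red_cup: Bystander: red plastic cup, 110 mm tall, 84 mm across the rim, far left on the table. Origin: centre of its underside.
- wash_bottle: Bystander: white wash bottle with a red cap, 190 mm tall, 64 mm in diameter, far left on the table. Origin: centre of its underside.
- drop_box: Light grey hollow box fixed to the table; place and yaw vary. 250 mm wide (y), 240 deep (x -110 to +130), walls and floor 4 mm. Origin: on the table under the middle of the opening; x to the back of the box, z up. The low front (-x, 115 mm high) faces roughly to the robot; the top slopes up at 35 degrees to the back wall (283 mm high).
- mouth: The box's sloped face. Origin: centre of the opening, in the face's outer surface, 192 mm above the table. x up the slope, y level along the opening's width, z straight out of the face (35 degrees from vertical, leaning to the front). Opening: x -37.5 to 37.5, y -85 to 85 mm. Come in along z, tilted 35 degrees. Straight in from the centre the box is empty for 180 mm.
- flap (a joint): Angle of the blue flap, rad: 0 shut (in the face), grows as it is pushed into the box, stop at 1.45. Hinge along the opening's upper edge (mouth x = +37.5, z = 0); 73 mm long, 166 wide. A spring shuts it: 0.06 N m when shut, 0.15 at 1.25 (1 to 2 N at the free edge). A pot pushed straight in opens it beyond 0.9; one let go before its cap is past the opening may be pinched.
- flap_edge (a point): Middle of the flap's free edge (at mouth x = -35.5 when shut).
- guard_rim (a point): Middle of the steel rim of the clear splash guard: a 250 mm wide upright panel fixed to the face at mouth x = +80 mm (side posts x 70 to 90), standing straight out of it to mouth z = 123 mm. It hangs over the opening, so a hand held upright hits it.
Mind the look-alikes: they are no part of the job. Leave any red look-alike of the orange_pot alone.

How it is judged (in metres and radians):
On the way:
1. the orange pot is carried base first through the opening, still held by the fingers, its cap past the opening (top of the cap no more than 10 mm outside the face), with the flap pushed open (z of orange_pot_top in the frame of mouth below 0.01 m and z of orange_pot in the frame of mouth below -0.06 m and z of orange_pot in the frame of drop_box above 0.02 m and value of joint flap above 0.6 rad and contact force between the fingers and orange_pot above 1 N), for 0.1 s.
At the end, for the whole second after the job is handed in: The orange-capped pot lies or stands still inside the collection box (its middle within the box's walls and less than 110 mm above the table, slower than 30 mm/s) and the flap is shut (within 0.08 rad) (x of orange_pot_middle in the frame of drop_box between -0.11 and 0.13 m and y of orange_pot_middle in the frame of drop_box between -0.125 and 0.125 m and z of orange_pot_middle in the frame of drop_box below 0.11 m and linear speed of orange_pot below 0.03 m/s and value of joint flap below 0.08 rad); the robot touches nothing.
It fails at once if another pot is moved by more than 30 mm or tipped over (distance of any of white_pot, green_pot from where it was at the start of the episode above 0.03 m or angle between any of white_pot, green_pot's own z axis and vertical above 0.5 rad).
It fails at once if the knife, cup or wash bottle is moved by more than 40 mm (distance of any of knife, red_cup, wash_bottle from where it was at the start of the episode above 0.04 m).
It also fails if it takes over 40 s, if anything falls off the work surface, if the arm or the gripper's body presses on something with over 40 N, if the wrist force passes 120 N, or if a joint passes its speed limit or range.

## Working session

There is one attempt and no reset: what is moved stays moved. The work goes in short steps, Python scripts to look and compute and a tool call to move; the robot and the scene stay as the last step left them, time stands still between calls to the robot, and variables do not carry over. Pictures are saved under pics/ and viewed, and the job is handed in when it is done.

Besides the shell and the picture viewer there is one more tool, called after "Call:" by a JSON object that holds its "method" and its "body". step_arm: Moves the arm, as the interface text tells. Its arguments: {"type":"object","properties":{"moves":{"type":"array"},"grip":{"type":"number"}},"required":["moves"]}

```bash
mkdir -p pics; python3 - <<'E'
from cell import arm
import cv2, pickle
s=arm.get_state(); print({k:s[k] for k in ('time','ee_pos','tool_rot','width')}, arm.tcp_to_grasp)
D={}
for n in('side','top'):
    p=arm.capture(n); D[n]=p
    cv2.imwrite(f'pics/{n}0.png',cv2.cvtColor(p['image'],cv2.COLOR_RGB2BGR))
    print(n,p['fx'],p['fy'],p['cx'],p['cy'],p['extrinsics'],[k for k in p])
    for q in('orange_pot','white_pot','green_pot','drop_box','mouth','flap','guard_rim','knife'):
        try:
            r=arm.find_in(p,q); print(q,[(round(d['confidence'],2),[round(float(x)) for x in d['box']]) for d in r[:4]])
        except Exception as e: print(q,e)
pickle.dump(D,open('p0.pkl','wb'))
E
```

```text
{'time': 0.0, 'ee_pos': array([ 157.04623838, -552.58262017,  230.40391185]), 'tool_rot': array([ 9.90437941e-01,  1.37955837e-01,  2.47357773e-06, -9.34069455e-04]), 'width': 1.0008427572112353} 18.700000000000003
side 479.34806677382016 479.34806677382016 258.1547572140474 192.2736101169347 [[ 9.87782436e-01  1.24325907e-01 -9.39623724e-02  3.36177872e+02]
 [-1.55136095e-01  7.27270318e-01 -6.68588571e-01 -9.22823288e+02]
 [-1.47868361e-02  6.74997003e-01  7.37672282e-01  1.32717250e+03]
 [ 0.00000000e+00  0.00000000e+00  0.00000000e+00  1.00000000e+00]] ['image', 'fx', 'fy', 'cx', 'cy', 'extrinsics', 'shot']
orange_pot [(0.76, [214, 311, 18, 30]), (0.52, [271, 301, 16, 29])]
white_pot []
green_pot [(0.88, [308, 317, 14, 29]), (0.58, [286, 191, 107, 114])]
drop_box [(0.81, [287, 199, 114, 132])]
mouth [(0.88, [286, 191, 104, 108]), (0.54, [221, 145, 21, 32])]
flap [(0.81, [284, 191, 50, 41])]
guard_rim []
knife [(0.86, [283, 290, 84, 18])]
top 360.06314496652635 360.06314496652635 258.9543452868049 189.3455511207106 [[ 2.48718152e-02  9.76657049e-01 -2.13359795e-01  2.68309405e+02]
 [-9.99685616e-01  2.49758303e-02 -2.20835983e-03  8.27783988e+01]
 [ 3.17202782e-03  2.13347644e-01  9.76971198e-01  1.23243494e+03]
 [ 0.00000000e+00  0.00000000e+00  0.00000000e+00  1.00000000e+00]] ['image', 'fx', 'fy', 'cx', 'cy', 'extrinsics', 'shot']
orange_pot [(0.54, [354, 208, 19, 19]), (0.45, [348, 260, 25, 18])]
white_pot [(0.65, [392, 216, 23, 13]), (0.26, [372, 180, 19, 15])]
green_pot [(0.58, [370, 182, 19, 17])]
drop_box [(0.7, [246, 168, 118, 130])]
mouth [(0.67, [249, 164, 110, 118])]
flap [(0.87, [254, 171, 48, 47])]
guard_rim [(0.8, [247, 165, 113, 122])]
knife [(0.59, [328, 198, 6, 77])]
```

```bash
python3 - <<'E'
import cv2
a=cv2.imread('pics/side0.png');b=cv2.imread('pics/top0.png')
c=cv2.resize(a[260:345,180:340],None,fx=5,fy=5,interpolation=cv2.INTER_CUBIC);cv2.imwrite('pics/side0c.png',c)
c=cv2.resize(b[90:290,180:430],None,fx=3,fy=3,interpolation=cv2.INTER_CUBIC);cv2.imwrite('pics/top0c.png',c)
E
```

```text
(no output)
```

View pics/side0.png

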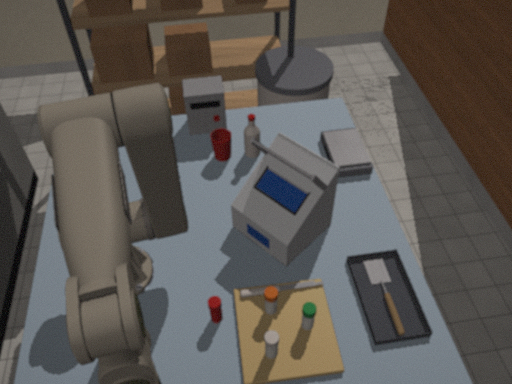

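View pics/side0c.png

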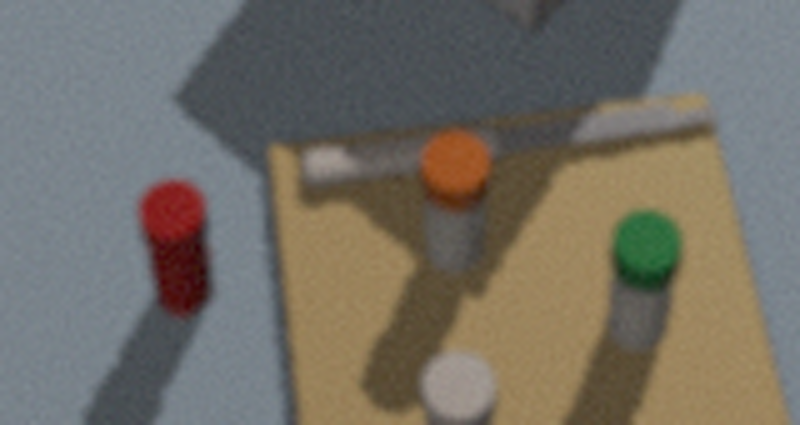

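View pics/top0c.png

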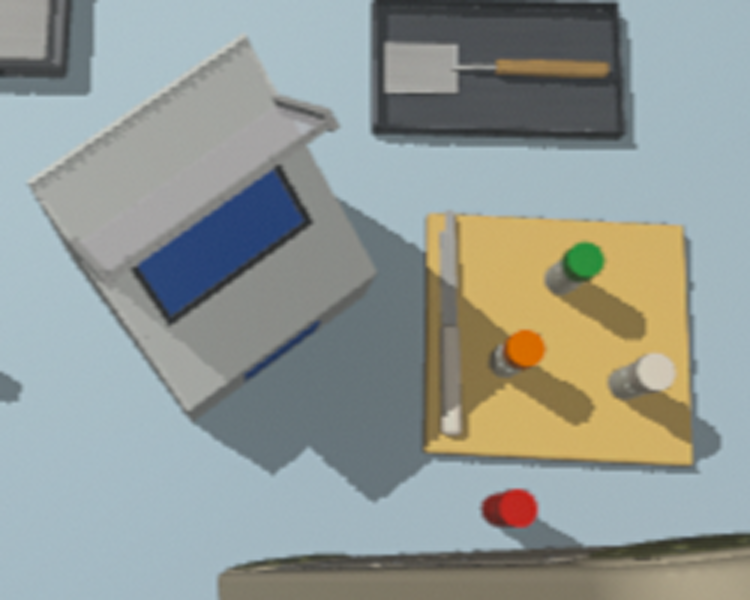

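The red pot at side (214,311) / top (348,260) has an all-red body and stands off the board, so it is the look-alike. The orange-capped pot with the off-white body on the board, at side (271,301) / top (354,208), is the one meant, and the crops confirm it. Next I fit the poses.

```bash
cat > h.py <<'E'
import numpy as np, cv2, pickle
from scipy.optimize import least_squares
from scipy.spatial.transform import Rotation as R
def proj(p,P):
    E=np.array(p['extrinsics']); c=(np.atleast_2d(P)-E[:3,3])@E[:3,:3]
    return np.c_[p['cx']+p['fx']*c[:,0]/-c[:,2], p['cy']-p['fy']*c[:,1]/-c[:,2]]
def polyc(q):
    h=cv2.convexHull(q.astype(np.float32)); m=cv2.moments(h); return np.array([m['m10']/m['m00'],m['m01']/m['m00'],])
def ring(x,y,z0,z1,r):
    t=np.linspace(0,2*np.pi,40); return np.vstack([np.c_[x+r*np.cos(t),y+r*np.sin(t),0*t+z] for z in(z0,z1)])
def mask(p,lo,hi,box):
    h=cv2.cvtColor(p['image'],cv2.COLOR_RGB2HSV); m=cv2.inRange(h,lo,hi); k=np.zeros_like(m); x0,y0,x1,y1=box; k[y0:y1,x0:x1]=m[y0:y1,x0:x1]
    return k
def cen(m):
    y,x=np.nonzero(m); return np.array([x.mean(),y.mean()])
a=np.deg2rad(35)
def mouthT(bx,by,yaw):
    # box frame -> world ; mouth frame in box
    B=np.eye(4);B[:3,:3]=R.from_euler('z',yaw).as_matrix();B[:3,3]=[bx,by,0]
    M=np.eye(4);M[:3,:3]=np.c_[[np.cos(a),0,np.sin(a)],[0,1,0],[-np.sin(a),0,np.cos(a)]];M[:3,3]=[0,0,192]
    return B,B@M
E
python3 - <<'E'
from h import *
D=pickle.load(open('p0.pkl','rb'))
boxes={'top':(335,190,375,225),'side':(255,280,285,318)}
def pot(lo,hi,boxes):
    C={n:cen(mask(D[n],lo,hi,boxes[n])) for n in boxes}
    f=lambda v:np.concatenate([polyc(proj(D[n],ring(v[0],v[1],v[2]-26,v[2],20)))-C[n] for n in C])
    s=least_squares(f,[500,-250,120]); print({n:C[n].round(1) for n in C},s.x.round(1),s.fun.round(2))
    g=lambda v:f([v[0],v[1],120]); s=least_squares(g,[500,-250]); print(' z fixed',s.x.round(1),s.fun.round(2))
pot((5,150,90),(20,255,255),boxes)
pot((55,100,50),(85,255,255),{'top':(360,165,385,190),'side':(295,295,320,318)})
# flap
Q={}
for n,b in {'top':(215,135,290,200),'side':(240,150,320,220)}.items():
    m=mask(D[n],(105,120,50),(128,255,255),b)
    N,l,st,_=cv2.connectedComponentsWithStats(m); i=1+np.argmax(st[1:,4]); m=(l==i).astype(np.uint8)
    h=cv2.findContours(m,cv2.RETR_EXTERNAL,cv2.CHAIN_APPROX_NONE)[0][0]
    r=cv2.approxPolyDP(cv2.convexHull(h),4,True)[:,0]; print(n,st[i],cen(m),r.tolist()); Q[n]=cen(m); D[n+'m']=m
c=np.array([[-35.5,-83,0],[-35.5,83,0],[37.5,83,0],[37.5,-83,0]])
def W(v): 
    T=mouthT(*v)[1]; return c@T[:3,:3].T+T[:3,3]
def res(v,n):
    p=proj(D[n],W(v)); h=cv2.findContours(D[n+'m'],cv2.RETR_EXTERNAL,cv2.CHAIN_APPROX_NONE)[0]
    h=max(h,key=len)[:,0].astype(float); pp=p.astype(np.float32)
    return np.array([cv2.pointPolygonTest(pp.reshape(-1,1,2),(float(x),float(y)),True) for x,y in h])-0.5
for ns in(['top'],['side'],['top','side']):
    s=least_squares(lambda v:np.concatenate([res([v[0],v[1],v[2]/100],n) for n in ns]),[270,70,-60],loss='soft_l1',diff_step=1e-3)
    v=s.x.copy();v[2]/=100; print(ns,v.round(3),s.cost/len(s.fun)); 
T=mouthT(*v)[1]
np.save('box.npy',v)
for n in('top','side'):
    im=cv2.cvtColor(D[n]['image'],cv2.COLOR_RGB2BGR).copy(); im=cv2.resize(im,None,fx=3,fy=3)
    bx=np.array([[-110,-125,115],[-110,125,115],[130,125,283],[130,-125,283],[-110,-125,0],[-110,125,0]]);B=mouthT(*v)[0]
    for P,col in((W(v),(0,255,255)),(bx@B[:3,:3].T+B[:3,3],(0,0,255))):
        for q in proj(D[n],P): cv2.circle(im,tuple(int(t) for t in (q*3+1)),4,col,-1)
    x0,y0=(520,300) if n=='top' else (640,360)
    cv2.imwrite(f'pics/fit_{n}.png',im[y0:y0+500,x0:x0+500])
E
```

```text
{'top': array([354.6, 205.8]), 'side': array([270.6, 292.8])} [ 466.7 -216.5  122. ] [-0.52  0.4   0.48  0.76]
 z fixed [ 467.9 -205.9] [-4.04  0.02  0.28 -2.11]
{'top': array([374.1, 176.4]), 'side': array([308.7, 309.5])} [ 564.3 -282.6  117.7] [-0.86  0.68  0.57  0.25]
 z fixed [ 564.3 -283.3] [-0.41  0.52  0.66  0.07]
top [ 226  147   55   48 1074] [253.22625698 170.74394786] [[270, 147], [280, 163], [236, 194], [226, 179]]
side [ 257  170   50   43 1008] [281.01289683 190.69146825] [[266, 170], [306, 195], [294, 212], [257, 187]]
['top'] [551.15  101.889  -5.624] 0.557149112684827
['side'] [551.717 101.541  -5.616] 0.14263157887039557
['top', 'side'] [553.46  103.074  -2.527] 2.8543696988374605
```

```bash
python3 - <<'E'
from h import *
D=pickle.load(open('p0.pkl','rb'))
def pot(lo,hi,boxes):
    C={n:cen(mask(D[n],lo,hi,boxes[n])) for n in boxes}
    f=lambda v:np.concatenate([polyc(proj(D[n],ring(v[0],v[1],v[2]-26,v[2],20)))-C[n] for n in C])
    s=least_squares(f,[500,-250,120],diff_step=1e-2); print(s.x.round(1),s.fun.round(2))
    g=lambda v:f([v[0],v[1],120]); s=least_squares(g,[500,-250],diff_step=1e-2); print(' z fixed',s.x.round(1),s.fun.round(2))
pot((5,150,90),(20,255,255),{'top':(335,190,375,225),'side':(255,280,285,318)})
pot((55,100,50),(85,255,255),{'top':(360,165,385,190),'side':(295,295,320,318)})
c=np.array([[-35.5,-83,0],[-35.5,83,0],[37.5,83,0],[37.5,-83,0]])
for n,b in {'top':(215,135,290,200),'side':(240,150,320,220)}.items():
    m=mask(D[n],(105,120,50),(128,255,255),b)
    N,l,st,_=cv2.connectedComponentsWithStats(m); i=1+np.argmax(st[1:,4]); D[n+'m']=(l==i).astype(np.uint8)
def W(v): 
    T=mouthT(*v)[1]; return c@T[:3,:3].T+T[:3,3]
def res(v,n):
    p=proj(D[n],W(v)); h=cv2.findContours(D[n+'m'],cv2.RETR_EXTERNAL,cv2.CHAIN_APPROX_NONE)[0]
    h=max(h,key=len)[:,0].astype(float); pp=p.astype(np.float32)
    return np.array([cv2.pointPolygonTest(pp.reshape(-1,1,2),(float(x),float(y)),True) for x,y in h])-0.5
for ns in(['top'],['side'],['top','side']):
    s=least_squares(lambda v:np.concatenate([res([v[0],v[1],v[2]/100],n) for n in ns]),[551,101,65],loss='soft_l1',diff_step=1e-3)
    v=s.x.copy();v[2]/=100; print(ns,v.round(3),s.cost/len(s.fun)); 
np.save('box.npy',v)
for n in('top','side'):
    im=cv2.cvtColor(D[n]['image'],cv2.COLOR_RGB2BGR).copy(); im=cv2.resize(im,None,fx=3,fy=3)
    bx=np.array([[-110,-125,115],[-110,125,115],[130,125,283],[130,-125,283],[-110,-125,0],[-110,125,0]]);B=mouthT(*v)[0]
    for P,col in((W(v),(0,255,255)),(bx@B[:3,:3].T+B[:3,3],(0,0,255))):
        for q in proj(D[n],P): cv2.circle(im,tuple(int(t) for t in (q*3+1)),4,col,-1)
    x0,y0=(520,300) if n=='top' else (640,360)
    cv2.imwrite(f'pics/fit_{n}.png',im[y0:y0+500,x0:x0+500])
a=cv2.imread('pics/fit_top.png');b=cv2.imread('pics/fit_side.png')
cv2.imwrite('pics/fit.png',np.hstack([cv2.resize(a,(400,400)),cv2.resize(b,(400,400))]))
E
```

```text
[ 466.  -216.8  127.3] [ 0.02  0.32  0.28 -0.08]
 z fixed [ 466.9 -215.7] [-0.94  0.44  0.5   0.87]
[ 563.4 -283.9  122.7] [ 0.04  0.58  0.47 -0.17]
 z fixed [ 563.9 -283.6] [-0.33  0.63  0.56  0.17]
['top'] [551.145 101.887   0.659] 0.5571479800725967
['side'] [551.716 101.539   0.668] 0.14261585373822586
['top', 'side'] [551.54  101.687   0.669] 0.354267921168391
```

View pics/fit.png

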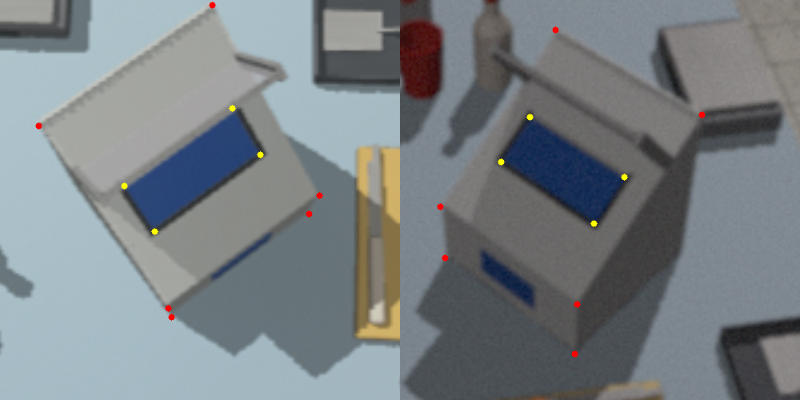

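```bash
python3 - <<'E'
from h import *
B,M=mouthT(551.5,101.7,.667)
Rf=M[:3,:3]@np.diag([1,-1,-1])
def eul(Rm,j1):
    return (R.from_euler('z',-j1)*R.from_matrix(Rm)).as_euler('YXZ')
Rs=R.from_quat([.990438,.137956,0,-.00093]).as_matrix()
print('start',eul(Rs,-1.434))
for j1 in(0,.1,.2):print(j1,eul(Rf,j1),eul(Rf@np.diag([-1,-1,1]),j1))
for d in(-56,60,110,150): print(d,(M@[0,0,d,1])[:3].round(1))
print('rim',(M@[80,0,123,1])[:3], (M@[80,125,123,1])[:3],(M@[80,-125,123,1])[:3])
E
```

```text
start [-3.13973266e+00  2.97805538e-06  1.43079779e+00]
0 [ 2.6386421  -0.36273499  2.56875017] [ 2.6386421  -0.36273499 -0.57284249]
0.1 [ 2.60808666 -0.31316386  2.66082239] [ 2.60808666 -0.31316386 -0.48077026]
0.2 [ 2.58282698 -0.26118919  2.74991752] [ 2.58282698 -0.26118919 -0.39167514]
-56 [576.7 121.6 146.1]
60 [524.5  80.4 241.1]
110 [501.9  62.7 282.1]
150 [483.9  48.5 314.9]
rim [547.55765802  98.59586798 338.64181636] [470.22869163 196.80600471 338.64181636] [6.24886624e+02 3.85731244e-01 3.38641816e+02]
```

Call:
{"method": "step_arm", "body": {"moves": [[[0,0,0,0,0,-0.93],[0,0,0,0,0,-0.93],[0,0,0,0,0,-0.93],[0,0,0,0,0,-0.93],[0,0,0,0,0,-0.93],[0,0,0,0,0,-0.94]]], "grip": 1}}

```text
time: 1.4
ee_pos: [157.1, -553.2, 231.3]
tool_rot: [0.944, 0.329, -0.0, 0.0]
wrist_force: [0.4, 0.2, -0.2]
width: 0.999
```

```bash
cat >> h.py <<'E'
def to(pt,Rt=None):
    from cell import arm
    s=arm.get_state(); q=R.from_quat(s['tool_rot']); d=q.inv().apply(np.array(pt)-s['ee_pos'])
    print('t',round(s['time'],2),'pos',s['ee_pos'].round(1),'q',s['joint_pos'] if 0 else np.round(s['joint_pos'],2),'F',np.round(s['wrist_force'],1),'w',round(s['width'],3))
    print('shift units',(d/40).round(3))
    if Rt is not None: print('turn units',np.rad2deg((q.inv()*R.from_matrix(Rt)).as_rotvec()/4).round(3))
B,M=mouthT(551.5,101.7,.667)
Rf=M[:3,:3]@np.diag([1,-1,-1])
c,s_=np.cos(.667),np.sin(.667)
Rv=np.c_[[c,s_,0],[s_,-c,0],[0,0,-1]]
E
python3 -c "
from h import *
to((466.8,-216,200),Rv)"
```

```text
t 1.4 pos [ 157.1 -553.2  231.3] q [-1.43  0.31  0.05  1.3   0.    1.04] F [ 0.4  0.2 -0.2] w 0.999
shift units [11.303 -1.796  0.783]
turn units [0.001 0.    0.047]
```

Call:
{"method": "step_arm", "body": {"moves": [[[0.942,-0.15,0.065,0,0,0],[0.942,-0.15,0.065,0,0,0],[0.942,-0.15,0.065,0,0,0],[0.942,-0.15,0.065,0,0,0],[0.942,-0.15,0.065,0,0,0],[0.942,-0.15,0.065,0,0,0],[0.942,-0.15,0.065,0,0,0],[0.942,-0.15,0.065,0,0,0],[0.942,-0.15,0.065,0,0,0],[0.942,-0.15,0.065,0,0,0],[0.942,-0.15,0.065,0,0,0],[0.942,-0.15,0.065,0,0,0.05]]]}}

```text
time: 2.4
ee_pos: [468.9, -215.3, 200.2]
tool_rot: [0.945, 0.326, 0.0, 0.0]
wrist_force: [0.7, 0.4, 0.9]
width: 1.001
```

```bash
python3 - <<'E'
from h import *
from cell import arm
to((466.8,-216,88),Rv)
for n in('side','top'):
    p=arm.capture(n); im=cv2.cvtColor(p['image'],cv2.COLOR_RGB2BGR)
    b=(230,240,350,370) if n=='side' else (300,140,420,270)
    cv2.imwrite(f'pics/{n}1.png',cv2.resize(im[b[1]:b[3],b[0]:b[2]],(400,430),interpolation=cv2.INTER_CUBIC))
cv2.imwrite('pics/b1.png',np.hstack([cv2.imread('pics/side1.png'),cv2.imread('pics/top1.png')]))
E
```

```text
t 2.4 pos [ 468.9 -215.3  200.2] q [-0.59  0.21 -0.17  1.19 -0.    1.89] F [0.7 0.4 0.9] w 1.001
shift units [-0.053 -0.02   2.806]
turn units [ 0.011 -0.001 -0.05 ]
```

View pics/b1.png

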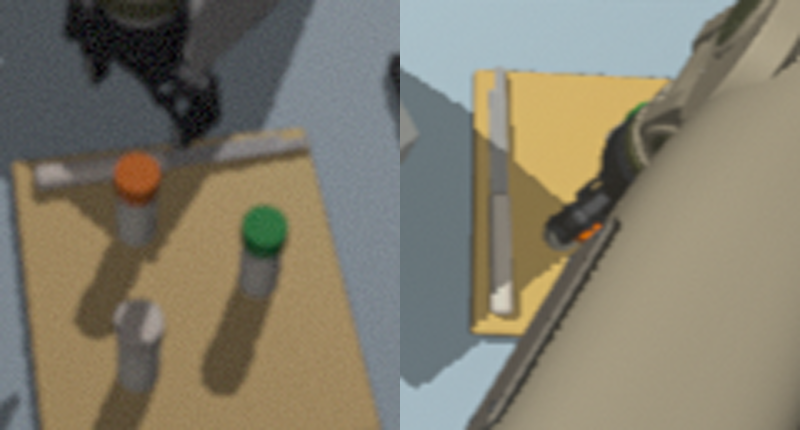

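The side view shows the hand hovering above the orange cap (crop 137,178). The top view shows the jaws on either side of the cap (crop 590,230), and the other pots are clear. I descend now.

Call:
{"method": "step_arm", "body": {"moves": [[[-0.053,-0.02,0.5,0,0,-0.05],[0,0,0.5,0,0,0],[0,0,0.5,0,0,0],[0,0,0.5,0,0,0],[0,0,0.4,0,0,0],[0,0,0.4,0,0,0],[0,0,0,0,0,0],[0,0,0,0,0,0]]]}}

```text
time: 3.17
ee_pos: [464.7, -217.6, 87.7]
tool_rot: [0.945, 0.327, -0.001, -0.001]
wrist_force: [-0.3, -0.1, 0.6]
width: 1.003
```

```bash
python3 - <<'E'
from h import *
from cell import arm
to((466.8,-216,88),Rv)
p=arm.capture('side'); im=cv2.cvtColor(p['image'],cv2.COLOR_RGB2BGR)
cv2.imwrite('pics/s2.png',cv2.resize(im[240:370,220:350],(650,600),interpolation=cv2.INTER_CUBIC))
E
```

```text
t 3.17 pos [ 464.7 -217.6   87.7] q [-0.59  0.29 -0.36  0.93 -0.    1.88] F [-0.3 -0.1  0.6] w 1.003
shift units [ 0.066  0.001 -0.008]
turn units [-0.026  0.012 -0.008]
```

View pics/s2.png

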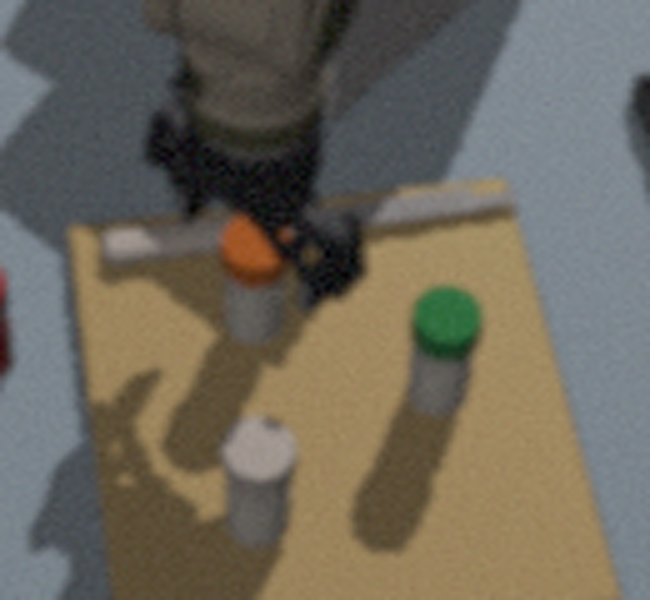

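The fingers stand on both sides of the orange cap (crop 255,250), well clear of the green pot. I close now.

Call:
{"method": "step_arm", "body": {"moves": [[[0.06,0,0,0,0,0],[0,0,0,0,0,0],[0,0,0,0,0,0]]]}}

```text
time: 3.47
ee_pos: [468.3, -216.5, 89.2]
tool_rot: [0.945, 0.328, 0.001, 0.001]
wrist_force: [-0.2, 0.2, 0.5]
width: 0.997
```

Call:
{"method": "step_arm", "body": {"moves": [[[0,0,0,0,0,0],[0,0,0,0,0,0],[0,0,0,0,0,0],[0,0,0,0,0,0],[0,0,0,0,0,0],[0,0,0,0,0,0],[0,0,0,0,0,0],[0,0,0,0,0,0],[0,0,0,0,0,0],[0,0,0,0,0,0]]], "grip": -1}}

```text
time: 4.3
ee_pos: [467.8, -216.2, 88.5]
tool_rot: [0.945, 0.327, 0.0, 0.0]
wrist_force: [-0.4, 0.5, 5.9]
width: 0.446
```

Call:
{"method": "step_arm", "body": {"moves": [[[0,0,-0.2,0,0,0],[0,0,-0.4,0,0,0],[0,0,-0.5,0,0,0],[0,0,-0.6,0,0,0],[0,0,-0.6,0,0,0],[0,0,-0.6,0,0,0],[0,0,-0.6,0,0,0],[0,0,-0.6,0,0,0],[0,0,-0.6,0,0,0],[0,0,-0.4,0,0,0],[0,0,0,0,0,0]]]}}

```text
time: 5.22
ee_pos: [468.5, -216.7, 295.6]
tool_rot: [0.945, 0.327, 0.002, 0.002]
wrist_force: [0.4, 1.1, -0.9]
width: 0.456
```

```bash
python3 - <<'E'
from h import *
from cell import arm
to((M@[0,0,130,1])[:3],Rf)
p=arm.capture('side'); im=cv2.cvtColor(p['image'],cv2.COLOR_RGB2BGR)
cv2.imwrite('pics/s3.png',cv2.resize(im[160:360,200:400],(600,600),interpolation=cv2.INTER_CUBIC))
E
```

```text
t 5.22 pos [ 468.5 -216.7  295.6] q [-0.59  0.18  0.03  1.41 -0.    1.89] F [ 0.4  1.1 -0.9] w 0.456
shift units [ 4.69  -4.97  -0.089]
turn units [0.069 8.728 0.023]
```

View pics/s3.png

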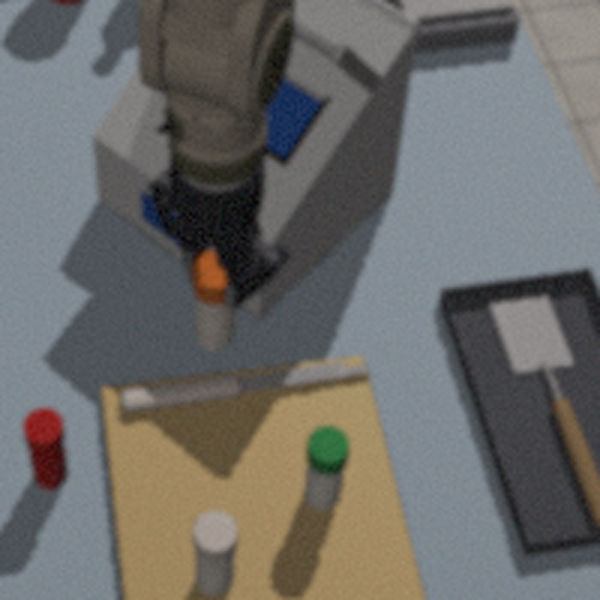

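The pot hangs straight in the fingers (crop 210,300) and the other pots still stand. I tilt by 35 degrees, then carry it over.

Call:
{"method": "step_arm", "body": {"moves": [[[0,0,0,0,0.97,0],[0,0,0,0,0.97,0],[0,0,0,0,0.97,0],[0,0,0,0,0.97,0],[0,0,0,0,0.97,0],[0,0,0,0,0.97,0],[0,0,0,0,0.97,0],[0,0,0,0,0.97,0],[0,0,0,0,0.97,0],[0,0,0,0,0,0]]]}}

```text
time: 6.1
ee_pos: [465.6, -215.9, 288.7]
tool_rot: [0.902, 0.31, 0.283, -0.101]
wrist_force: [-0.1, 0.6, -1.5]
width: 0.453
```

```bash
python3 - <<'E'
from h import *
to((M@[0,0,130,1])[:3],Rf)
E
```

```text
t 6.1 pos [ 465.6 -215.9  288.7] q [-0.95  0.1  -0.21  1.29  0.61  1.52] F [-0.1  0.6 -1.5] w 0.453
shift units [ 3.99  -4.923  2.533]
turn units [-0.055  0.006 -0.088]
```

Call:
{"method": "step_arm", "body": {"moves": [[[0.333,-0.41,0.211,0,0,0],[0.333,-0.41,0.211,0,0,0],[0.333,-0.41,0.211,0,0,0],[0.333,-0.41,0.211,0,0,0],[0.333,-0.41,0.211,0,0,0],[0.333,-0.41,0.211,0,0,0],[0.333,-0.41,0.211,0,0,0],[0.333,-0.41,0.211,0,0,0],[0.333,-0.41,0.211,0,0,0],[0.333,-0.41,0.211,0,0,0],[0.333,-0.41,0.211,0,0,0],[0.333,-0.41,0.211,0,0,0]]]}}

```text
time: 7.1
ee_pos: [493.6, 57.0, 299.5]
tool_rot: [0.902, 0.312, 0.282, -0.098]
wrist_force: [0.3, 0.2, -0.0]
width: 0.453
```

Call:
{"method": "step_arm", "body": {"moves": [[[0,0,0,0,0,0],[0,0,0,0,0,0]]]}}

```text
time: 7.27
ee_pos: [493.4, 57.2, 299.7]
tool_rot: [0.901, 0.314, 0.283, -0.098]
wrist_force: [0.7, -0.2, -1.3]
width: 0.449
```

```bash
python3 - <<'E'
from h import *
from cell import arm
to((M@[0,0,130,1])[:3],Rf)
for n in('side','top'):
    p=arm.capture(n); im=cv2.cvtColor(p['image'],cv2.COLOR_RGB2BGR)
    b=(200,100,360,270) if n=='side' else (180,90,340,260)
    cv2.imwrite(f'pics/{n}4.png',cv2.resize(im[b[1]:b[3],b[0]:b[2]],(400,425),interpolation=cv2.INTER_CUBIC))
cv2.imwrite('pics/b4.png',np.hstack([cv2.imread('pics/side4.png'),cv2.imread('pics/top4.png')]))
E
```

```text
t 7.27 pos [493.4  57.2 299.7] q [-0.36 -0.2  -0.49  0.94  0.51  2.2 ] F [ 0.7 -0.2 -1.3] w 0.449
shift units [-0.046  0.026  0.006]
turn units [-0.025  0.046  0.033]
```

View pics/b4.png

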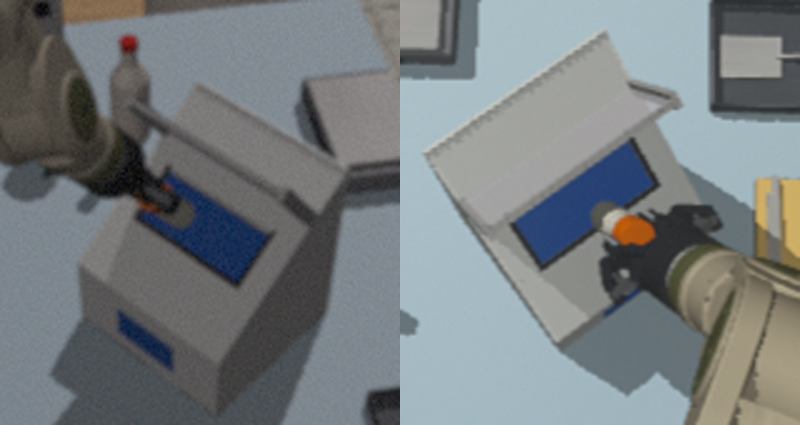

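The hand and pot are in line with the opening: in the top view the base sits over the flap (crop 605,212), and the guard is clear. I push in.

Call:
{"method": "step_arm", "body": {"moves": [[[-0.04,0.02,0.4,0,0.04,0.03],[0,0,0.4,0,0,0],[0,0,0.4,0,0,0],[0,0,0.4,0,0,0],[0,0,0.3,0,0,0],[0,0,0.3,0,0,0],[0,0,0.3,0,0,0]]]}}

```text
time: 7.95
ee_pos: [539.3, 88.2, 216.9]
tool_rot: [0.902, 0.31, 0.284, -0.098]
wrist_force: [-2.5, -2.7, 1.2]
width: 0.452
```

```bash
python3 - <<'E'
from h import *
from cell import arm
to((M@[0,0,-53,1])[:3],Rf)
for n in('side','top'):
    p=arm.capture(n); im=cv2.cvtColor(p['image'],cv2.COLOR_RGB2BGR)
    b=(200,100,360,270) if n=='side' else (180,90,340,260)
    cv2.imwrite(f'pics/{n}5.png',cv2.resize(im[b[1]:b[3],b[0]:b[2]],(400,425),interpolation=cv2.INTER_CUBIC))
cv2.imwrite('pics/b5.png',np.hstack([cv2.imread('pics/side5.png'),cv2.imread('pics/top5.png')]))
E
```

```text
t 7.95 pos [539.3  88.2 216.9] q [-0.24 -0.08 -0.61  0.64  0.47  2.33] F [-2.5 -2.7  1.2] w 0.452
shift units [ 0.01  -0.081  2.091]
turn units [ 0.025  0.002 -0.063]
```

View pics/b5.png

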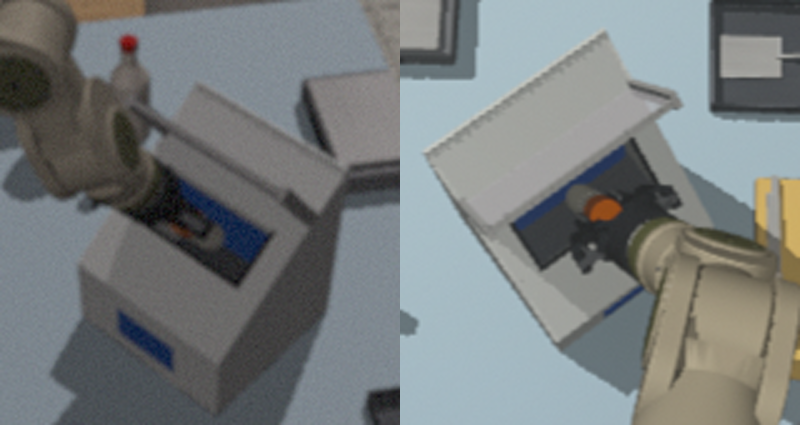

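The pot is entering the opening (top crop 595,205). The flap is swung in and the force is only about 4 N. I continue to full depth, then hold.

Call:
{"method": "step_arm", "body": {"moves": [[[0,-0.04,0.35,0,0,0],[0,-0.04,0.35,0,0,0],[0,0,0.35,0,0,0],[0,0,0.35,0,0,0],[0,0,0.35,0,0,0],[0,0,0.3,0,0,0],[0,0,0,0,0,0],[0,0,0,0,0,0],[0,0,0,0,0,0]]]}}

```text
time: 8.8
ee_pos: [573.2, 120.7, 150.3]
tool_rot: [0.902, 0.311, 0.284, -0.099]
wrist_force: [-1.6, -0.9, -3.3]
width: 0.454
```

```bash
python3 - <<'E'
from h import *
from cell import arm
to((M@[0,0,-53,1])[:3],Rf)
for n in('side','top'):
    p=arm.capture(n); im=cv2.cvtColor(p['image'],cv2.COLOR_RGB2BGR)
    b=(200,100,360,270) if n=='side' else (180,90,340,260)
    cv2.imwrite(f'pics/{n}6.png',cv2.resize(im[b[1]:b[3],b[0]:b[2]],(400,425),interpolation=cv2.INTER_CUBIC))
cv2.imwrite('pics/b6.png',np.hstack([cv2.imread('pics/side6.png'),cv2.imread('pics/top6.png')]))
E
```

```text
t 8.8 pos [573.2 120.7 150.3] q [-0.15  0.05 -0.67  0.41  0.43  2.43] F [-1.6 -0.9 -3.3] w 0.454
shift units [0.009 0.037 0.058]
turn units [-0.007  0.004 -0.05 ]
```

View pics/b6.png

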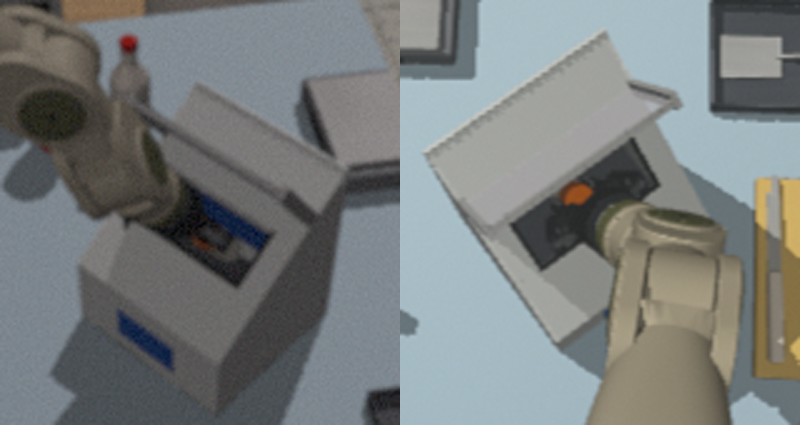

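The pot and its cap are below the opening (top crop 577,193), the fingers still hold it, and the flap is wide open. By the arm pose the cap top is about 19 mm past the face. I release.

Call:
{"method": "step_arm", "body": {"moves": [[[0,0,0,0,0,0],[0,0,0,0,0,0],[0,0,0,0,0,0],[0,0,0,0,0,0],[0,0,0,0,0,0],[0,0,0,0,0,0],[0,0,0,0,0,0],[0,0,0,0,0,0],[0,0,0,0,0,0],[0,0,0,0,0,0]]], "grip": 1}}

```text
time: 9.73
ee_pos: [574.2, 121.3, 150.9]
tool_rot: [0.901, 0.311, 0.285, -0.099]
wrist_force: [-2.3, 0.5, 0.4]
width: 1.001
```

```bash
python3 - <<'E'
from h import *
from cell import arm
to((M@[0,0,130,1])[:3],Rf)
for n in('side','top'):
    p=arm.capture(n); im=cv2.cvtColor(p['image'],cv2.COLOR_RGB2BGR)
    b=(200,100,360,270) if n=='side' else (180,90,340,260)
    cv2.imwrite(f'pics/{n}7.png',cv2.resize(im[b[1]:b[3],b[0]:b[2]],(400,425),interpolation=cv2.INTER_CUBIC))
cv2.imwrite('pics/b7.png',np.hstack([cv2.imread('pics/side7.png'),cv2.imread('pics/top7.png')]))
E
```

```text
t 9.73 pos [574.2 121.3 150.9] q [-0.15  0.05 -0.67  0.4   0.43  2.43] F [-2.3  0.5  0.4] w 1.001
shift units [-0.015  0.036 -4.522]
turn units [ 0.003 -0.025 -0.024]
```

View pics/b7.png

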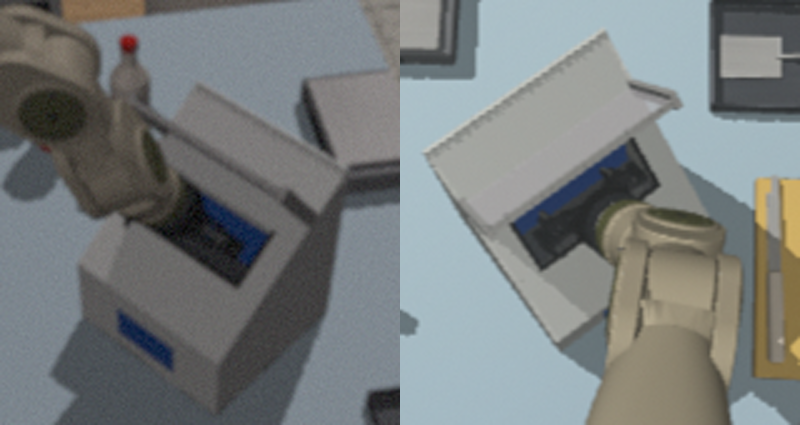

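The pot has dropped out of sight and the flap now rests on the open fingers. I draw straight back.

Call:
{"method": "step_arm", "body": {"moves": [[[0,0,-0.3,0,0,0],[0,0,-0.4,0,0,0],[0,0,-0.4,0,0,0],[0,0,-0.4,0,0,0],[0,0,-0.4,0,0,0],[0,0,-0.5,0,0,0],[0,0,-0.5,0,0,0],[0,0,-0.5,0,0,0],[0,0,-0.5,0,0,0],[0,0,-0.5,0,0,0],[0,0,-0.3,0,0,0],[0,0,0,0,0,0]]]}}

```text
time: 10.83
ee_pos: [490.5, 53.1, 307.9]
tool_rot: [0.901, 0.311, 0.287, -0.097]
wrist_force: [0.5, -0.3, 0.0]
width: 1.003
```

Call:
{"method": "step_arm", "body": {"moves": [[[-0.5,0,-0.5,0,0,0],[-0.5,0,-0.5,0,0,0],[-0.5,0,-0.5,0,0,0],[0,0,0,0,0,0],[0,0,0,0,0,0],[0,0,0,0,0,0],[0,0,0,0,0,0],[0,0,0,0,0,0],[0,0,0,0,0,0],[0,0,0,0,0,0]]]}}

```text
time: 11.67
ee_pos: [423.5, 3.5, 318.9]
tool_rot: [0.901, 0.312, 0.284, -0.099]
wrist_force: [0.0, 0.8, -0.3]
width: 0.999
```

```bash
python3 - <<'E'
from h import *
from cell import arm
to((M@[0,0,130,1])[:3],Rf)
for n in('side','top'):
    p=arm.capture(n); im=cv2.cvtColor(p['image'],cv2.COLOR_RGB2BGR)
    b=(180,90,360,380) if n=='side' else (180,90,440,290)
    cv2.imwrite(f'pics/{n}8.png',cv2.resize(im[b[1]:b[3],b[0]:b[2]],(372,600) if n=='side' else (428,600*428//780//1+0),interpolation=cv2.INTER_CUBIC))
a=cv2.imread('pics/side8.png');t=cv2.imread('pics/top8.png');o=np.zeros((600,428,3),np.uint8);o[:t.shape[0]]=t
cv2.imwrite('pics/b8.png',np.hstack([a,o]))
E
```

```text
t 11.67 pos [423.5   3.5 318.9] q [-0.61 -0.28 -0.49  1.17  0.58  1.93] F [ 0.   0.8 -0.3] w 0.999
shift units [1.483 0.052 1.664]
turn units [-0.016 -0.018 -0.012]
```

View pics/b8.png

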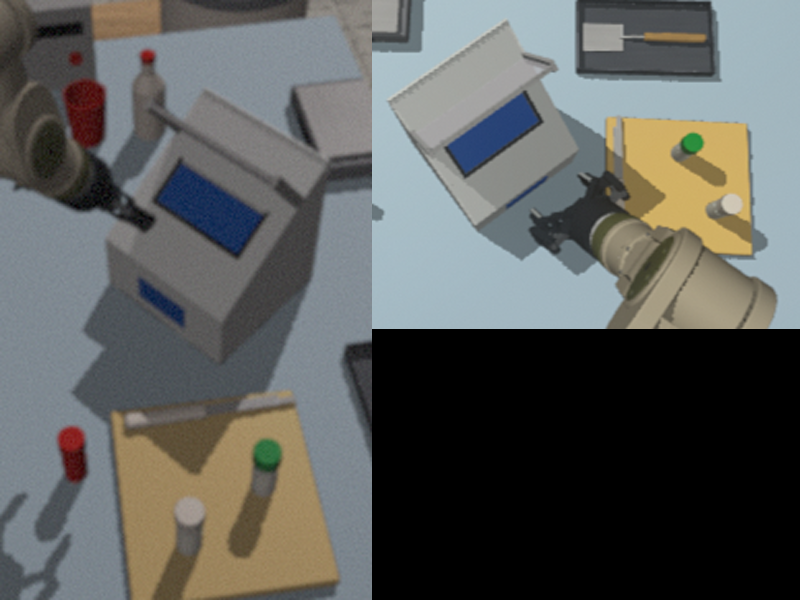

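The flap looks shut in both views (side crop 210,207; top crop 492,133). The orange pot is gone from view, and the white, green and red pots, knife, cup and bottle stand where they were. The hand is free of everything, so I hand in.

```bash
python3 - <<'E'
from h import *
from cell import arm
D=pickle.load(open('p0.pkl','rb')); p=arm.capture('side')
for n,q in(('before',D['side']),('now',p)):
    m=mask(q,(105,120,50),(128,255,255),(240,150,320,220)); print(n,(m>0).sum(),cen(m).round(1))
print(arm.close_job())
E
```

```text
before 1008 [281.  190.7]
now 1009 [281.  190.7]
the job is handed in; nothing more can be done
None
```

I posted the orange-capped pot base first through the flap, released it inside, and drew the hand back out. The job was handed in after about 12 s on the clock, with no verdict reported.

- **Posting:** I gripped the pot by its cap, tilted it 35° to match the face and pushed it straight in. By the arm pose, the cap top was about 19 mm past the face while the fingers still held it. The camera showed the flap wide open at that point. Each move ended with no more than about 6 N at the wrist.
- **Final checks:** In the side view the flap's blue area and centre match the start picture (1009 against 1008 pixels, same centre), so it is shut. The hand is clear of everything.
- **Bystanders:** By eye, the white and green pots, red look-alike, knife, cup and wash bottle were unmoved. I did not re-measure their positions.
- **Not seen directly:** The pot's resting place inside the closed box could not be viewed. I infer it from the pot dropping out of sight and the flap closing fully.

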